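# Set the slide rack to drain on the sloped board

### The arm

A 6-joint arm with a two-finger parallel gripper is mounted at the origin on the work surface. World frame = base frame: x ahead of the robot, y to its left, z up, the work surface at z = 0. Lengths are in m, angles in rad, forces in N, time in s.
With the tool pointing down it reaches from about 0.4 to 0.825 m from the base axis. Payload 7 kg.
Tool frame: the origin (TCP) lies at the very end of the fingers, on their centre line; the grasp point (between the pads) lies arm.hold_point_z behind it (arm.hold_point_z is the distance from the TCP to the grasp point, in m); z points along the fingers, y is the line along which they close (so a half turn about z gives the same grasp; the last joint's range is limited). The gripper opens to 88 mm and grips with 3 to 60 N. Pads are 19 mm wide; open, the fingers measure 130 mm over their backs; the gripper's body (78 mm by 193 mm) begins 47 mm behind the grasp point.
Start: joints at [-1.043, 0.359, 0.012, 0, -1.224, -0.288], TCP at [0.16, -0.656, 0.227] pointing down, gripper open.
Joint ranges: [-3.07, 3.07], [-1.43, 2.12], [-1.02, 1.25], [-3.03, 1.67], [-3.05, -0], [-3.03, 3.03]. Speed limits (rad/s): [2.39, 2.39, 3.01, 3.14, 3.14, 3.14].

### API

Orientations are given as [roll, pitch, yaw] about the fixed x, y, z axes, in that order (R = Rz(yaw) Ry(pitch) Rx(roll)).
In Python, from station import arm, viewer gives the robot as it stands (arm), with the cameras (viewer).
- The arm moves only by the shell command python3 nudge.py [FORCE], which reads ROWS from standard input. ROWS is a JSON object whose key "rows" holds a list of rows, 1 to 20 of them, each of 5 numbers: the finger opening in m, then dx, dy, dz in shares of 1 m (1.0 is 1 m), then a turn about the tool's z in a scale on which 1.0 is 4 rad; each row is the pose to reach, as a shift and turn from the pose commanded when the command began, along the tool's axes at that moment; what a row does not reach only later rows make up. A row lasts 1/12 s, in which the tool goes at most 0.0417 m and 0.125 rad, less where a joint would pass 70% of its speed; a pose out of reach is approached as far as the arm can. The fingers move at their own pace and stop on an object; FORCE is the grip in N (left out, the last holds). Time passes only in rows, so rows that do not move let the fingers close. It prints the time, the measured TCP pose, the force, the opening and the grip force at its end. No shift or turn number may pass 1 either way. Input that does not fit is refused with a message, and nothing moves.
- arm.get_state(): the state, without advancing time (a new reading comes with each control period).
- viewer.grab_frame(name): name is "side" or "top" or "wrist"; returns the picture (480x640x3 uint8, red, green, blue); there is no depth.
- viewer.camera_params(name): a dict with "fx", "fy", "cx", "cy" (pixels), "T" (4x4, takes a point from camera to world coordinates); the wrist camera has in their place "hand_eye" (4x4, takes a point from camera to tool coordinates, whose origin is the TCP and whose axes are the flange's). Camera axes: x right, y down, z forward; pixel columns grow to the right and rows downward; lengths in m; the calibration is good to about 2 mm. A picture is of the moment at which its call begins: read the wrist's pose just before it. camera_params takes no time and is no camera call.
- arm.job_done(): hands the job in; it is judged then, once.
The state is a dict: "t": time; "q": joint angles; "qd": joint speeds; "joint_efforts": joint torques, N m; "eef_pos": TCP position; "ee_rot": TCP orientation; "force": force on the tool from outside, world axes, zero at the start; "moment": the same for the moment, N m; "width": finger opening in m; "gripper_force": force on a finger pad.
Only numpy, scipy, OpenCV 4.12 (cv2) and the standard library are available. Lean on these libraries where they do the work, as an engineer would, in place of code of your own. Each camera call takes 0.05 s, during which the arm holds its last target. There are 200 camera calls.

### The job

Set the blue slide rack to drain on the sloped drain board, whole rack on the metal, its handle running up and down the slope and its lower end squarely against the black cleat so that it cannot slide off. Lower it right down onto the board before you let go, do not drop it, and leave the orange and the white rack where they stand.

Things in the scene. Friction and masses are not known exactly. Their poses are not given: they have to be found in the camera images.
- rack_blue: Blue plastic rack of glass slides, 96 x 84 mm (x by y), 0.14 to 0.25 kg, walls 32 mm high. Carrying handle: a straight bar 12 mm wide and 12 mm high along x over the middle, end to end, its centre 66 mm and top 72 mm above the underside, free below it. Origin: centre of the underside; z up, x along the bar; ends alike. This is the one to place.
- deck: Fixed drain board: slick aluminium plate (friction about 0.18: a rack slides down it), 220 mm wide, sloped 16 degrees, with a black cleat across its low end, 16 mm thick, 20 mm high. Origin: on the plate's surface, mid width, at the foot of the cleat's uphill face, 33 mm above the table. x points up the slope in the surface (plate ends at 204 mm), y along the cleat, z out of the plate.
- rack_orange: Orange plastic rack of glass slides, 96 x 84 mm (x by y), 0.14 to 0.25 kg, walls 32 mm high. Carrying handle: a straight bar 12 mm wide and 12 mm high along x over the middle, end to end, its centre 66 mm and top 72 mm above the underside, free below it. Origin: centre of the underside; z up, x along the bar; ends alike. Leave it alone.
- rack_white: White plastic rack of glass slides, 96 x 84 mm (x by y), 0.14 to 0.25 kg, walls 32 mm high. Carrying handle: a straight bar 12 mm wide and 12 mm high along x over the middle, end to end, its centre 66 mm and top 72 mm above the underside, free below it. Origin: centre of the underside; z up, x along the bar; ends alike. Leave it alone.

How it is judged:
By the outcome, as a careful person would: the job done as asked, in the order asked, and still so for the second after the job is handed in, with the robot touching nothing.
It also fails if it takes over 34 s, if anything falls off the work surface, if the arm or the gripper's body presses on something with over 40 N, if the wrist force passes 120 N, or if a joint passes its speed limit or range.

## Working session

There is one attempt and no reset: what is moved stays moved. The work goes in short steps, Python scripts to look and compute and a shell command to move; the robot and the scene stay as the last step left them, time stands still between calls to the robot, and variables do not carry over. Pictures are saved under pics/ and viewed, at most 10 in all, crops included, and the job is handed in when it is done.

```bash
ls; mkdir -p pics; python3 - <<'E'
from station import arm, viewer
import cv2, numpy as np
np.set_printoptions(precision=4,suppress=True)
s=arm.get_state(); print(s['t'],s['eef_pos'],s['ee_rot'],s['width'],arm.hold_point_z)
for n in ("top","side"):
    f=viewer.grab_frame(n); cv2.imwrite(f'pics/{n}0.png',f[:,:,::-1]); print(n,viewer.camera_params(n))
print(viewer.camera_params("wrist"))
E
```

```text
nudge.py
pics
station.py
0.0 [ 0.1602 -0.6552  0.2256] [ 3.1399 -0.0002 -2.9019] 0.08753024644839862 0.0188
top {'fx': 610.2456267575944, 'fy': 610.2456267575944, 'cx': 322.79859856032084, 'cy': 235.35973821208455, 'T': array([[ 0.0077, -0.9983,  0.0585,  0.4858],
       [-0.9997, -0.0064,  0.0223, -0.0582],
       [-0.0218, -0.0587, -0.998 ,  1.0718],
       [ 0.    ,  0.    ,  0.    ,  1.    ]])}
side {'fx': 602.0900383969865, 'fy': 602.0900383969865, 'cx': 333.7822386557266, 'cy': 235.9270703192299, 'T': array([[-0.9826, -0.1384,  0.1239,  0.4327],
       [-0.1856,  0.7602, -0.6226,  0.5025],
       [-0.008 , -0.6347, -0.7727,  0.705 ],
       [ 0.    ,  0.    ,  0.    ,  1.    ]])}
{'fx': 426.04454794933844, 'fy': 426.04454794933844, 'cx': 315.0641101069417, 'cy': 240.13654993031162, 'hand_eye': array([[-0.0012, -0.9614, -0.2752,  0.0735],
       [ 1.    , -0.0011, -0.0006,  0.0002],
       [ 0.0002, -0.2752,  0.9614, -0.1575],
       [ 0.    ,  0.    ,  0.    ,  1.    ]])}
```

View pics/top0.png

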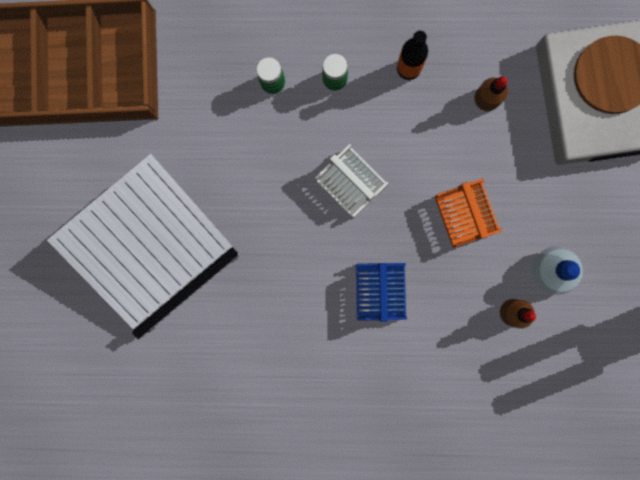

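View pics/side0.png

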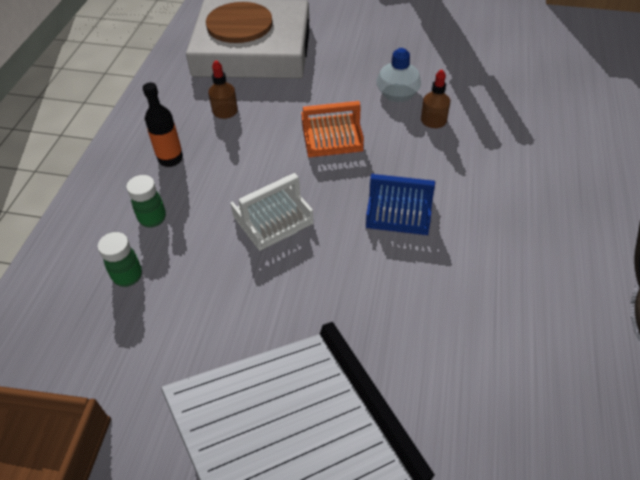

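The top view shows the blue rack at about (381,291) with its bar running nearly vertical in the image. The board corners are at (152,157), (50,240), (135,333) and (235,250), with the black cleat on the lower-right edge from (135,333) to (235,250). In the side view the blue rack is at (400,203) and the cleat runs from (328,328) to (425,475).

```bash
cat > h.py <<'E'
import cv2, numpy as np
from station import arm, viewer
np.set_printoptions(precision=4,suppress=True)
def camT(n,pos=None,rpy=None):
    p=viewer.camera_params(n)
    if n!="wrist": return p,p['T']
    from scipy.spatial.transform import Rotation as R
    T=np.eye(4);T[:3,:3]=R.from_euler('xyz',rpy).as_matrix();T[:3,3]=pos
    return p,T@p['hand_eye']
def cast(n,uv,z,**k):
    p,T=camT(n,**k); uv=np.atleast_2d(uv).astype(float)
    d=np.c_[(uv[:,0]-p['cx'])/p['fx'],(uv[:,1]-p['cy'])/p['fy'],np.ones(len(uv))]@T[:3,:3].T
    return T[:3,3]+d*((np.asarray(z)-T[2,3])/d[:,2])[:,None]
E
python3 - <<'E'
from h import *
im=cv2.imread('pics/top0.png'); hsv=cv2.cvtColor(im,cv2.COLOR_BGR2HSV); H,S,V=cv2.split(hsv)
def big(m):
    c,_=cv2.findContours(m.astype(np.uint8),cv2.RETR_EXTERNAL,cv2.CHAIN_APPROX_NONE); return max(c,key=cv2.contourArea)
roi=np.zeros(H.shape,bool); roi[250:335,340:420]=1
b=(abs(H.astype(int)-115)<15)&(S>150)&roi
c=big(b); print('blue rect',cv2.minAreaRect(c))
# bright bar
for r in range(262,324,6):
    print(r,V[r,355:410:3],)
roi[:]=0; roi[140:345,40:245]=1
k=(V<40)&roi; c=big(k); print('cleat',cv2.boxPoints(cv2.minAreaRect(c)))
w=(V>165)&roi; w=cv2.morphologyEx(w.astype(np.uint8),cv2.MORPH_CLOSE,np.ones((7,7)))
c=big(w); print('plate',cv2.boxPoints(cv2.minAreaRect(c)),cv2.approxPolyDP(cv2.convexHull(c),5,True)[:,0].tolist(),cv2.contourArea(c))
v=im.copy(); v[w>0]=(0,255,0); v[k]=(0,0,255); v[b]=(0,255,255)
a=cv2.resize(im[140:345,40:245],(400,400)); bb=cv2.resize(v[140:345,40:245],(400,400)); cv2.imwrite('pics/m1.png',np.hstack([a,bb]))
E
```

```text
blue rect ((380.601806640625, 291.5879821777344), (57.068580627441406, 47.93041229248047), 88.85424041748047)
262 [140 130 128 134 132 129 132 131 128 135 134 134 132 135 137 138 138 136
 133]
268 [ 78  90  93  89  88  88  91  86  80 135 132  89  89  93  88  85 122 135
 137]
274 [ 80  90  96  91  95 111 100 113  84 132 135 107 110 100  93  90 123 136
 137]
280 [ 83  90  92  95  92  88  91  94  85 133 134 102  92  96  90  93 114 135
 135]
286 [ 86  89  91  92  91  93  90  85  81 136 138  95  95  98  92  92 117 143
 141]
292 [ 86  90  91  88  92  92  94  91  82 133 138 101 104 111  99  98 121 141
 143]
298 [ 83  89  84  94  98 103 101 102  93 129 143 106 126 136 109 107 111 138
 140]
304 [ 83  94  98 117 111 110 112 105  92 132 137 115 129 136 120 118 122 140
 143]
310 [ 86  87  90 121 136 119 125 127 100 135 136 123 122 131 111 111 114 140
 141]
316 [ 81 105  70  70  77  84  83  74  62 129 132 108 108 108  96  91  91 122
 142]
322 [ 85  86  83  85  86  87  83  87  85  90  90  88  92 107 136 143 144 144
 147]
cleat [[131.2094 331.8715]
 [231.9182 247.1481]
 [238.033  254.4166]
 [137.3241 339.14  ]]
plate [[ 47.6175 239.5473]
 [151.756  151.5683]
 [230.9719 245.3341]
 [126.8335 333.3131]] [[151, 154], [230, 246], [132, 327], [48, 240]] 15884.5
```

View pics/m1.png

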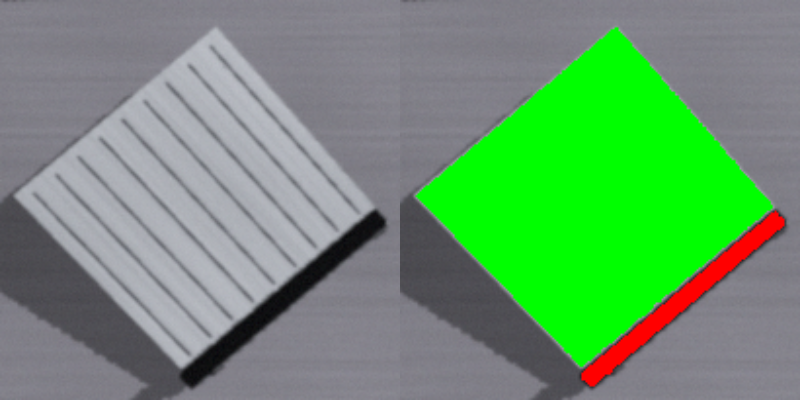

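The picture confirms the masks: the plate (green) and the cleat (red) are segmented cleanly. Next I fit the board pose and the bar line.

```bash
cat >> h.py <<'E'
s16,c16=np.sin(np.radians(16)),np.cos(np.radians(16))
E
python3 - <<'E'
from h import *
from scipy.optimize import least_squares
im=cv2.imread('pics/top0.png'); H,S,V=cv2.split(cv2.cvtColor(im,cv2.COLOR_BGR2HSV))
# board: local (x,y,z) for far corners and cleat top-uphill edge ends
loc=np.array([[.204,-.11,0],[.204,.11,0],[0,.11,.02],[0,-.11,.02]])
px=[[151.5,153.5],[47.8,239.7],[131.5,331.5],[231.6,247.4]]
hx=loc[:,0]*c16-loc[:,2]*s16; z=.033+loc[:,0]*s16+loc[:,2]*c16
P=cast('top',px,z)[:,:2]
def mod(p): c,s=np.cos(p[2]),np.sin(p[2]); return np.c_[p[0]+c*hx-s*loc[:,1],p[1]+s*hx+c*loc[:,1]]
r=least_squares(lambda p:(mod(p)-P).ravel(),[.4,.2,.73]); print('board',r.x,np.degrees(r.x[2])); print((mod(r.x)-P)*1e3)
e=P[3]-P[2]; print('cleat edge len,normal ang',np.hypot(*e),np.degrees(np.arctan2(e[0],-e[1])))
m=np.zeros(V.shape,np.uint8); m[258:326,372:396]=((V>115)&(S>150)&(abs(H.astype(int)-115)<15))[258:326,372:396]
c,_=cv2.findContours(m,0,1); c=max(c,key=cv2.contourArea); R=cv2.minAreaRect(c); print(R)
ys,xs=np.nonzero(m); k=[]
for y in range(266,318): k.append((xs[ys==y].mean(),y))
Q=cast('top',k,np.full(len(k),.072)); f=np.polyfit(Q[:,0],Q[:,1],1); print('bar yaw',np.degrees(np.arctan(f[0])))
bp=cast('top',cv2.boxPoints(R),np.full(4,.072))[:,:2]; print(bp, bp.mean(0), np.polyval(f,bp[:,0].mean()))
s=arm.get_state(); print(s['eef_pos'],s['ee_rot'])
E
```

```text
board [0.4566 0.2024 0.7059] 40.44652370218235
[[ 1.362   0.8342]
 [ 0.977   1.7091]
 [-1.6921 -0.2797]
 [-0.6469 -2.2636]]
cleat edge len,normal ang 0.2178127326553237 40.57583314758997
((387.5, 291.5), (57.0, 15.0), 90.0)
bar yaw 2.4740751136777672
[[ 0.4998 -0.1298]
 [ 0.5    -0.1542]
 [ 0.4075 -0.1543]
 [ 0.4073 -0.13  ]] [ 0.4536 -0.1421] -0.13822310993204748
[ 0.1602 -0.6553  0.2257] [ 3.1402 -0.0001 -2.9019]
```

The rows are not in the units I measure in: turns go in shares of 4 rad. I convert before sending: 0.22 rad is 0.055.

```bash
echo '{"rows":[[0.05, -0.42, 0.43, 0.02, 0.055], [0.05, -0.42, 0.43, 0.02, 0.055], [0.05, -0.42, 0.43, 0.02, 0.055], [0.05, -0.42, 0.43, 0.02, 0.055], [0.05, -0.42, 0.43, 0.02, 0.055], [0.05, -0.42, 0.43, 0.02, 0.055], [0.05, -0.42, 0.43, 0.02, 0.055], [0.05, -0.42, 0.43, 0.02, 0.055], [0.05, -0.42, 0.43, 0.02, 0.055], [0.05, -0.42, 0.43, 0.02, 0.055], [0.05, -0.42, 0.43, 0.02, 0.055], [0.05, -0.42, 0.43, 0.02, 0.055], [0.05, -0.42, 0.43, 0.02, 0.055], [0.05, -0.42, 0.43, 0.02, 0.055], [0.05, -0.42, 0.43, 0.02, 0.055], [0.05, -0.42, 0.43, 0.02, 0.055], [0.05, -0.42, 0.43, 0.02, 0.055], [0.05, -0.42, 0.43, 0.02, 0.055]]}' | python3 nudge.py 8
python3 - <<'E'
from h import *
s=arm.get_state(); f=viewer.grab_frame('wrist')[:,:,::-1]; print(s['t'],s['eef_pos'],s['ee_rot'])
cv2.imwrite('pics/w1.png',f)
E
```

```text
t: 1.6
eef_pos: [0.4657, -0.1383, 0.2063]
ee_rot: [-3.142, -0.001, -3.121]
force: [0.3, 0.6, 0.8]
width: 0.0501
gripper_force: 0.0
1.6 [ 0.4657 -0.1383  0.2063] [-3.1416 -0.0009 -3.1214]
```

View pics/w1.png

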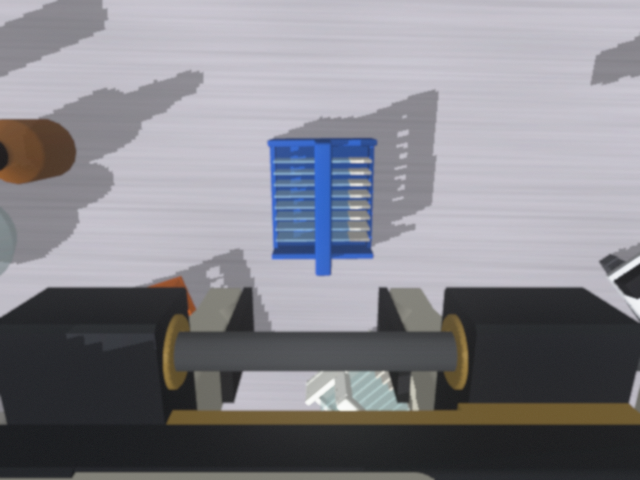

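The wrist view shows the bar clearly, about 15 px wide, from about (322,141) to (323,275).

```bash
python3 - <<'E'
from h import *
k=dict(pos=[0.4657,-0.1383,0.2063],rpy=[-3.1416,-0.0009,-3.1214])
im=cv2.imread('pics/w1.png'); H,S,V=cv2.split(cv2.cvtColor(im,cv2.COLOR_BGR2HSV))
print(V[200,300:345],V[136:148,322],V[268:282,322],S[268:282,322],S[136:148,322])
m=(abs(H.astype(int)-112)<15)&(S>150)&(V>150)
pts=[]
for v in range(155,272,4):
    x=np.nonzero(m[v,305:340])[0]+305
    if len(x): pts.append((x.mean(),v,len(x)))
pts=np.array(pts); pts=pts[abs(pts[:,2]-np.median(pts[:,2]))<2.5]
Q=cast('wrist',pts[:,:2],np.full(len(pts),.072),**k); f=np.polyfit(Q[:,0],Q[:,1],1)
E=cast('wrist',[[322,140],[323,275]],[.072,.072],**k); cx=E[:,0].mean()
print(len(pts),'yaw',np.arctan(f[0]),'ends',E,'centre',cx,np.polyval(f,cx))
E
```

```text
[182 178 173 162 149 144 143 144 143 143 143 143 143 150 167 190 206 209
 206 205 204 204 202 201 201 200 198 197 193 180 157 141 137 141 142 143
 143 141 143 142 141 143 141 142 141] [141 133 119 112 110 115 132 157 179 194 201 203] [201 201 201 201 201 200 194 186 186 194 199 198 199 198] [183 183 183 183 181 180 163 110  48  18  14  12  14  14] [ 18  42  88 137 155 160 168 175 182 185 185 186]
22 yaw 0.025774710862745524 ends [[ 0.406  -0.1346  0.072 ]
 [ 0.5019 -0.1316  0.072 ]] centre 0.4539611262018157 -0.13323106015775113
```

Converted, -0.006 rad is -0.0015.

```bash
echo '{"rows":[[0.05, -0.001, 0.0055, 0.04, -0.0015], [0.05, -0.001, 0.0055, 0.08, -0.0015], [0.05, -0.001, 0.0055, 0.12, -0.0015], [0.05, -0.001, 0.0055, 0.15, -0.0015], [0.05, -0.001, 0.0055, 0.159, -0.0015], [0.05, -0.001, 0.0055, 0.159, -0.0015], [0.0, -0.001, 0.0055, 0.159, -0.0015], [0.0, -0.001, 0.0055, 0.159, -0.0015], [0.0, -0.001, 0.0055, 0.159, -0.0015], [0.0, -0.001, 0.0055, 0.159, -0.0015], [0.0, -0.001, 0.0055, 0.159, -0.0015], [0.0, -0.001, 0.0055, 0.159, -0.0015]]}' | python3 nudge.py 15
```

```text
t: 2.65
eef_pos: [0.4675, -0.1326, 0.0483]
ee_rot: [3.141, 0.001, -3.116]
force: [-0.0, 0.1, 0.2]
width: 0.0158
gripper_force: 0.0
```

```bash
echo '{"rows":[[0.0, 0, 0, 0, 0], [0, 0, 0, 0, 0], [0, 0, 0, 0, 0], [0, 0, 0, 0, 0], [0, 0, 0, -0.01, 0], [0, 0, 0, -0.03, 0], [0, 0, 0, -0.06, 0], [0, 0, 0, -0.09, 0], [0, 0, 0, -0.12, 0], [0, 0, 0, -0.14, 0], [0, 0, 0, -0.15, 0], [0, 0, 0, -0.15, 0], [0, 0, 0, -0.15, 0], [0, 0, 0, -0.15, 0]]}' | python3 nudge.py 15
python3 - <<'E'
from h import *
s=arm.get_state(); print(s['t'],s['eef_pos'],s['ee_rot'],s['force'],s['moment'])
f=viewer.grab_frame('side')[:,:,::-1]; g=viewer.grab_frame('wrist')[:,:,::-1]
cv2.imwrite('pics/w2f.png',g); cv2.imwrite('pics/s2f.png',f)
cv2.imwrite('pics/s2.png',np.hstack([f[20:320,260:560],g[60:360,170:470]]))
E
```

```text
t: 3.82
eef_pos: [0.4659, -0.1326, 0.1957]
ee_rot: [3.141, -0.003, -3.116]
force: [-0.1, 0.2, -2.9]
width: 0.0117
gripper_force: 15.0
3.8167 [ 0.4659 -0.1326  0.1957] [ 3.1412 -0.0029 -3.1161] [-0.074   0.1668 -2.8559] [-0.0398 -0.025   0.0227]
```

View pics/s2.png

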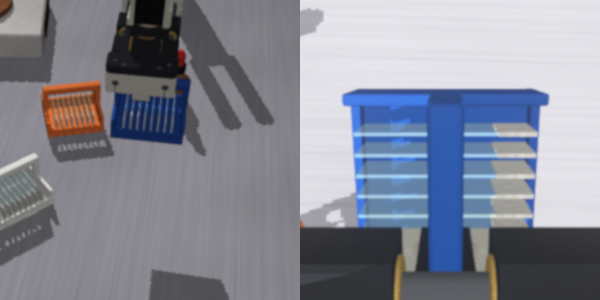

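The rack is lifted in the pads: the side view shows it hanging nearly level under the gripper. In the wrist view the bar is at columns 599-634 minus the crop offset, with its far end near row 155-165. I'll estimate the tilt and work out the move.

```bash
python3 - <<'E'
from h import *
im=cv2.imread('pics/w2f.png'); V=im[:,:,0].astype(int)
print('col',V[145:180,316]); 
for v in (170,200,230,260): print(v,np.round(V[v,290:345:1]))
p=viewer.camera_params('wrist');A=p['hand_eye']
# far bar end top corner for tilt a (far end down, tool z+), pivot at (0,0,-.0188); lower = +z
for a in np.radians([-4,0,4,8,12,16]):
    r=[]
    for L,h in ((.060,.006),(.060,-.006)):
        x=L*np.cos(a)-h*-np.sin(a)*-1*-1 if 0 else L*np.cos(a)+h*np.sin(a); z=-.0188+L*np.sin(a)-h*np.cos(a)
        c=np.linalg.inv(A)@[x,0,z,1]; r+=[p['cx']+p['fx']*c[0]/c[2],p['cy']+p['fy']*c[1]/c[2],p['fx']*.012/c[2]]
    print(np.degrees(a),np.array(r))
E
```

```text
col [233 232 227 204 162 136 131 132 132 131 131 130 131 130 130 131 131 135
 141 151 160 167 168 170 172 174 174 175 175 174 174 174 175 175 174]
170 [175 174 174 175 174 170 160 151 153 157 164 168 172 173 173 173 174 174
 173 173 173 173 174 172 173 174 174 173 174 174 173 173 173 174 173 173
 173 172 171 169 163 158 152 149 157 168 173 174 175 175 174 175 175 173
 175]
200 [173 173 171 172 172 168 159 151 151 156 161 166 171 171 172 173 172 172
 172 174 172 172 172 172 171 171 173 172 172 172 172 173 172 171 172 172
 172 172 170 167 161 156 149 149 158 167 171 171 172 171 172 172 172 172
 172]
230 [165 165 165 165 165 165 161 153 148 153 161 164 168 171 172 171 172 173
 171 171 172 171 173 172 171 173 172 172 172 171 172 172 171 171 171 172
 172 171 169 165 159 154 147 147 155 162 165 165 166 166 164 165 165 165
 165]
260 [166 167 166 167 166 165 162 154 146 150 157 163 167 170 171 171 171 171
 172 171 173 171 171 171 171 172 171 171 171 171 171 171 172 171 171 171
 170 170 167 162 157 151 147 151 161 165 166 164 166 164 165 166 166 166
 164]
-4.0 [314.0476 167.1336  40.1038 314.1374 160.4799  36.8443]
0.0 [314.0791 163.791   38.9269 314.1686 160.1065  35.7837]
4.0 [314.1106 161.5624  37.7867 314.1992 160.6203  34.77  ]
8.0 [314.142  160.368   36.688  314.2293 161.9452  33.8051]
12.000000000000002 [314.173  160.1278  35.634  314.2587 164.0088  32.8898]
16.0 [314.2036 160.7636  34.6274 314.2873 166.7431  32.0245]
```

Converted, -0.681 rad is -0.1703.

```bash
echo '{"rows":[[0, -0.002, 0.015, 0, -0.0125], [0, -0.006, 0.045, 0, -0.0275], [0, -0.01, 0.08, 0, -0.045], [0, -0.015, 0.115, 0, -0.0625], [0, -0.02, 0.15, 0, -0.08], [0, -0.025, 0.185, 0, -0.0975], [0, -0.03, 0.22, 0, -0.115], [0, -0.035, 0.255, 0, -0.1325], [0, -0.04, 0.29, 0, -0.15], [0, -0.044, 0.325, 0, -0.1625], [0, -0.048, 0.355, 0, -0.1703], [0, -0.051, 0.372, 0, -0.1703], [0, -0.051, 0.377, 0, -0.1703], [0, -0.051, 0.377, 0, -0.1703], [0, -0.051, 0.377, 0, -0.1703]]}' | python3 nudge.py 15
python3 - <<'E'
from h import *
s=arm.get_state(); print(s['t'],s['eef_pos'],s['ee_rot'],s['force'],s['moment'],s['width'])
f=viewer.grab_frame('side')[:,:,::-1]; g=viewer.grab_frame('top')[:,:,::-1]
cv2.imwrite('pics/s3f.png',f); cv2.imwrite('pics/t3f.png',g)
cv2.imwrite('pics/s3.png',np.hstack([f[180:480,150:550],cv2.resize(g[140:340,50:250],(300,300))]))
E
```

```text
t: 5.17
eef_pos: [0.5078, 0.2447, 0.1966]
ee_rot: [-3.142, -0.002, -2.435]
force: [-0.2, -0.1, -2.1]
width: 0.0117
gripper_force: 15.0
5.1667 [0.5078 0.2447 0.1966] [-3.1415 -0.0021 -2.4351] [-0.2086 -0.1496 -2.1046] [-0.0326  0.0595 -0.0026] 0.011723508530133818
```

View pics/s3.png

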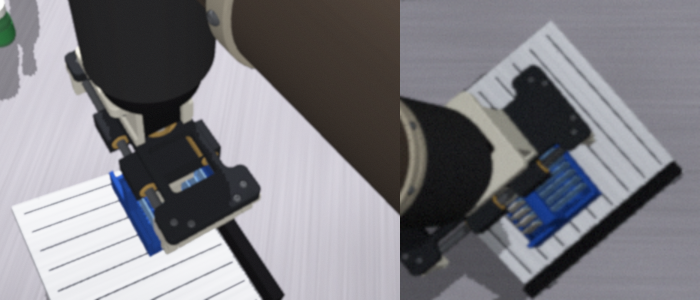

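The side view shows the rack held over the plate. The top view shows its low wall parallel to the cleat, about 30 mm uphill of it. I'll lower it gently.

```bash
echo '{"rows":[[0, 0, 0, 0.015, 0], [0, 0, 0, 0.04, 0], [0, 0, 0, 0.065, 0], [0, 0, 0, 0.078, 0], [0, 0, 0, 0.082, 0], [0, 0, 0, 0.082, 0]]}' | python3 nudge.py 9; echo '{"rows":[[0, 0, 0, 0.002, 0], [0, 0, 0, 0.004, 0], [0, 0, 0, 0.006, 0], [0, 0, 0, 0.006, 0]]}' | python3 nudge.py 9;  echo '{"rows":[[0, 0, 0, 0.002, 0], [0, 0, 0, 0.004, 0], [0, 0, 0, 0.004, 0]]}' | python3 nudge.py 9
```

```text
t: 5.77
eef_pos: [0.508, 0.2441, 0.1149]
ee_rot: [-3.141, -0.002, -2.436]
force: [0.3, -0.3, -1.7]
width: 0.012
gripper_force: 9.0
t: 6.1
eef_pos: [0.5084, 0.2456, 0.1099]
ee_rot: [3.141, 0.001, -2.435]
force: [-0.1, 0.2, -1.3]
width: 0.0118
gripper_force: 9.0
t: 6.35
eef_pos: [0.5082, 0.2453, 0.1058]
ee_rot: [-3.141, 0.0, -2.435]
force: [-1.9, -2.0, 2.2]
width: 0.0116
gripper_force: 9.0
```

```bash
echo '{"rows":[[0, 0, 0, 0.001, 0], [0, 0, 0, 0.002, 0], [0, 0, 0, 0.002, 0]]}' | python3 nudge.py 7; echo '{"rows":[[0, 0, 0, 0.001, 0], [0, 0, 0, 0.002, 0], [0, 0, 0, 0.002, 0]]}' | python3 nudge.py 7
python3 - <<'E'
from h import *
f=viewer.grab_frame('side')[:,:,::-1]; g=viewer.grab_frame('top')[:,:,::-1]; w=viewer.grab_frame('wrist')[:,:,::-1]
cv2.imwrite('pics/w4f.png',w)
cv2.imwrite('pics/s4.png',np.hstack([cv2.resize(f[280:480,230:430],(400,400)),cv2.resize(w,(400,400))]))
E
```

```text
t: 6.6
eef_pos: [0.5083, 0.2455, 0.1034]
ee_rot: [3.142, -0.0, -2.435]
force: [-0.8, -0.3, 1.4]
width: 0.0119
gripper_force: 7.0
t: 6.85
eef_pos: [0.5084, 0.2456, 0.1015]
ee_rot: [-3.142, 0.0, -2.435]
force: [-0.9, -0.3, 1.0]
width: 0.0118
gripper_force: 7.0
```

View pics/s4.png

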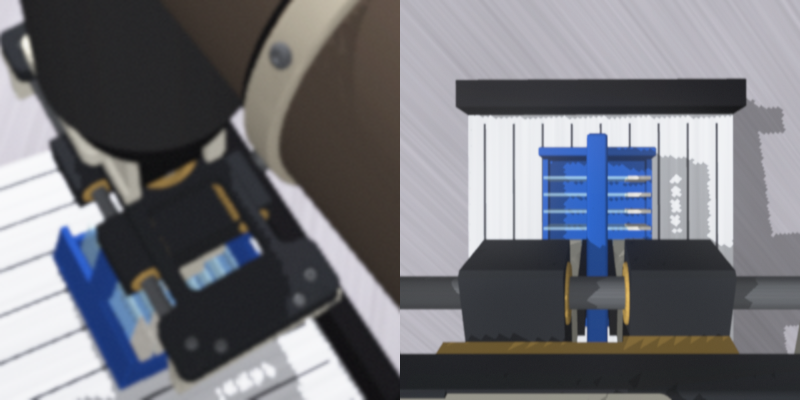

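The wrist view shows the rack square to the cleat, with a gap of about 25 mm ahead and the bar tilting in the pads. I'll keep going down until the force shows it sitting flat.

```bash
echo '{"rows":[[0, 0, 0, 0.001, 0], [0, 0, 0, 0.001, 0], [0, 0, 0, 0.001, 0]]}' | python3 nudge.py 7; echo '{"rows":[[0, 0, 0, 0.001, 0], [0, 0, 0, 0.001, 0], [0, 0, 0, 0.001, 0]]}' | python3 nudge.py 7; echo '{"rows":[[0, 0, 0, 0.001, 0], [0, 0, 0, 0.001, 0], [0, 0, 0, 0.001, 0]]}' | python3 nudge.py 7
```

```text
t: 7.25
eef_pos: [0.5085, 0.2457, 0.1011]
ee_rot: [-3.141, 0.001, -2.435]
force: [-2.0, -0.4, 4.4]
width: 0.0119
gripper_force: 7.0
t: 7.5
eef_pos: [0.5088, 0.2459, 0.1005]
ee_rot: [-3.141, 0.002, -2.434]
force: [-2.2, -0.6, 6.7]
width: 0.0122
gripper_force: 7.0
t: 7.75
eef_pos: [0.509, 0.2461, 0.0997]
ee_rot: [-3.141, 0.002, -2.434]
force: [-1.3, -0.4, 7.5]
width: 0.0119
gripper_force: 7.0
```

```bash
echo '{"rows":[[0, 0.003, 0, 0.0009, 0], [0, 0.007, 0, 0.002, 0], [0, 0.011, 0, 0.0032, 0], [0, 0.015, 0, 0.0043, 0], [0, 0.018, 0, 0.0052, 0], [0, 0.018, 0, 0.0052, 0]]}' | python3 nudge.py 9; echo '{"rows":[[0, 0.002, 0, 0.0006, 0], [0, 0.003, 0, 0.0009, 0], [0, 0.003, 0, 0.0009, 0]]}' | python3 nudge.py; echo '{"rows":[[0, 0.001, 0, 0.0003, 0], [0, 0.002, 0, 0.0006, 0], [0, 0.002, 0, 0.0006, 0]]}' | python3 nudge.py
python3 - <<'E'
from h import *
w=viewer.grab_frame('wrist')[:,:,::-1]; cv2.imwrite('pics/w5.png',w[60:340,130:510])
E
```

```text
t: 8.25
eef_pos: [0.495, 0.234, 0.0944]
ee_rot: [-3.141, 0.002, -2.434]
force: [-2.1, -1.9, 7.6]
width: 0.0122
gripper_force: 9.0
t: 8.5
eef_pos: [0.4932, 0.2324, 0.0937]
ee_rot: [-3.141, 0.003, -2.434]
force: [-1.5, -1.6, 8.6]
width: 0.0121
gripper_force: 9.0
t: 8.75
eef_pos: [0.4919, 0.2312, 0.0932]
ee_rot: [-3.141, 0.003, -2.434]
force: [-0.8, -1.6, 8.2]
width: 0.0118
gripper_force: 9.0
```

View pics/w5.png

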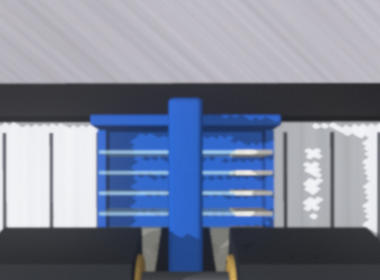

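The rack's low wall (crop row about 116-126) now nearly meets the cleat's edge (row about 122) and is parallel to it. I'll creep on until contact.

```bash
for i in 1 2; do :; done; echo '{"rows":[[0, 0.001, 0, 0.0003, 0], [0, 0.002, 0, 0.0006, 0], [0, 0.002, 0, 0.0006, 0]]}' | python3 nudge.py; echo '{"rows":[[0, 0.001, 0, 0.0003, 0], [0, 0.002, 0, 0.0006, 0], [0, 0.002, 0, 0.0006, 0]]}' | python3 nudge.py; echo '{"rows":[[0, 0.001, 0, 0.0003, 0], [0, 0.002, 0, 0.0006, 0], [0, 0.002, 0, 0.0006, 0]]}' | python3 nudge.py
```

```text
t: 9.05
eef_pos: [0.4914, 0.2308, 0.093]
ee_rot: [-3.141, 0.005, -2.434]
force: [2.0, 1.2, 8.1]
width: 0.0122
gripper_force: 9.0
t: 9.3
eef_pos: [0.4913, 0.2308, 0.0931]
ee_rot: [-3.141, 0.009, -2.433]
force: [4.7, 3.0, 6.8]
width: 0.012
gripper_force: 9.0
t: 9.55
eef_pos: [0.491, 0.2306, 0.0933]
ee_rot: [-3.14, 0.012, -2.433]
force: [7.4, 4.4, 9.5]
width: 0.0119
gripper_force: 9.0
```

The rack is firmly against the cleat. I'll back off the pressing, then open the fingers.

```bash
echo '{"rows":[[0, -0.002, 0, -0.0008, 0], [0, -0.004, 0, -0.0018, 0], [0, -0.004, 0, -0.002, 0], [0, -0.004, 0, -0.002, 0]]}' | python3 nudge.py 5; echo '{"rows":[[0.016, 0, 0, 0, 0], [0.02, 0, 0, 0, 0], [0.03, 0, 0, 0, 0], [0.04, 0, 0, 0, 0], [0.04, 0, 0, 0, 0], [0.04, 0, 0, 0, 0], [0.04, 0, 0, 0, 0]]}' | python3 nudge.py
```

```text
t: 9.88
eef_pos: [0.4908, 0.2306, 0.0929]
ee_rot: [-3.141, 0.004, -2.434]
force: [4.6, 1.7, 5.2]
width: 0.012
gripper_force: 5.0
t: 10.47
eef_pos: [0.4891, 0.2291, 0.0919]
ee_rot: [3.142, -0.001, -2.435]
force: [0.1, 0.2, -0.3]
width: 0.0395
gripper_force: 0.0
```

```bash
echo '{"rows":[[0.04, 0, 0, -0.01, 0], [0.04, 0, 0, -0.03, 0], [0.04, 0, 0, -0.06, 0], [0.04, 0, 0, -0.1, 0], [0.04, 0, 0, -0.13, 0], [0.04, -0.04, 0, -0.15, 0], [0.04, -0.08, 0, -0.15, 0], [0.04, -0.12, 0, -0.15, 0], [0.04, -0.12, 0, -0.15, 0], [0.04, -0.12, 0, -0.15, 0]]}' | python3 nudge.py
python3 - <<'E'
from h import *
f=viewer.grab_frame('side')[:,:,::-1]; g=viewer.grab_frame('top')[:,:,::-1]; w=viewer.grab_frame('wrist')[:,:,::-1]
cv2.imwrite('pics/s6.png',np.vstack([np.hstack([f[240:480,150:470],cv2.resize(w,(320,240))]),np.hstack([cv2.resize(f,(320,240)),g[140:380,20:340]])]))
E
```

```text
t: 11.3
eef_pos: [0.5813, 0.308, 0.2405]
ee_rot: [-3.142, -0.003, -2.435]
force: [-0.7, 0.5, -0.6]
width: 0.04
gripper_force: 0.0
```

View pics/s6.png

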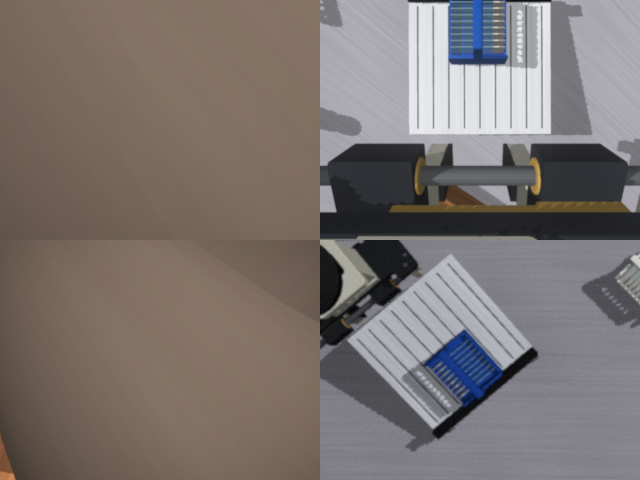

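The rack stands on the plate with its handle along the slope and its low end at the cleat, and the gripper is clear. I'll check the angle and that it stays still, then hand in.

```bash
echo '{"rows":[[0.04, 0, 0, 0, 0], [0.04, 0, 0, 0, 0], [0.04, 0, 0, 0, 0], [0.04, 0, 0, 0, 0], [0.04, 0, 0, 0, 0], [0.04, 0, 0, 0, 0]]}' | python3 nudge.py >/dev/null; python3 - <<'E'
from h import *
s=arm.get_state()
for n in (0,1):
    im=viewer.grab_frame('wrist')[:,:,::-1].copy(); k=dict(pos=s['eef_pos'],rpy=s['ee_rot'])
    H,S,V=cv2.split(cv2.cvtColor(im,cv2.COLOR_BGR2HSV)); m=(abs(H.astype(int)-112)<15)&(S>150)&(V>100)
    r=[v for v in range(480) if 80<m[v].sum()]
    lo=np.array([[u,np.nonzero(m[:200,u])[0].max()] for u in range(275,365,6)],float)
    lo=lo[abs(lo[:,1]-np.median(lo[:,1]))<3]
    P=cast('wrist',lo,np.full(len(lo),.06),**k); d=P[-1]-P[0]
    print('uphill wall normal deg',np.degrees(np.arctan2(abs(d[0]),abs(d[1]))),np.median(lo[:,1]))
E
```

```text
uphill wall normal deg 40.429728239761346 116.0
uphill wall normal deg 40.429727573078516 116.0
```

```bash
python3 -c "
from station import arm, viewer
print(arm.job_done())"
```

```text
the job is handed in; nothing more can be done
None
```

The blue rack is on the drain board with its handle up and down the slope and its low end square against the cleat; it was lowered fully onto the plate before release, the orange and white racks were not touched, and the job was handed in at about 12 s.

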